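# Close and seal the gauge pot

### The job

Seal the round gauge pot on the beech shelf: first press its lid fully home, pushing on the lid itself and leaving the little vent plug in its middle standing up so that the air can escape. Then turn the lock collar clockwise by its lever post until the lever stands in line with the locked mark, midway between the two prongs, and only after that press the vent plug fully home. Leave the mug, the snap gauge and the brass ring where they are.

Things in the scene. Friction and masses are not known exactly. Their poses are not given: they have to be found in the camera images.
- pot: Aluminium round pot fixed on the beech shelf, 60 mm high, wall 112 mm, foot 128 mm across. Origin: centre of its underside, on the shelf, 40 mm above the bench; x axis points to the locked mark. Two prongs, 8 mm wide, 30 to 42 mm above the underside, stick out level to 100 mm from the axis, 0.22 rad either side of x; the mark is midway between them. The lever passes over them.
- lid_top (a point): Centre of the lid's top face, on the pot's axis; moves with the lid. Flat steel disc, 100 mm across, 10 mm thick, on a black rubber spigot; the vent plug is in its middle, so the free ring from 12 to 50 mm from the axis can be pressed. Its top is 84 mm above the pot's underside at lid joint 0, 70 mm when home.
- lid (a joint): How far the lid is pressed into the pot, m: 0 = 14 mm proud, 0.014 = fully home on its stop. Starts at 0 to 0.007. It slides straight down however off-centre it is pressed, takes about 8 N, and stays where it is left.
- post_top (a point): Centre of the top of the upright post on the collar's lever: blackened steel, 14 mm across, 40 mm tall, 92 mm from the pot's axis, 56 to 96 mm above the pot's underside. The flat lever under it is 12 mm wide, 8 mm thick and reaches 102 mm from the axis. The collar is a ring round the pot, 128 mm across, 46 to 58 mm above the pot's underside.
- collar (a joint): Turn of the lock collar about the pot's vertical axis, rad, growing clockwise seen from above. 1.4 = at the locked mark; at value q the lever points 1.4 - q rad anticlockwise of the pot's x axis. Range 0 to 1.9: it can go past the mark (and be pushed back). Starts at 0 to 0.6. Takes about 3 N at the post; stays where it is left.
- mark (a point): The point where post_top stands when the lever is exactly at the locked mark: 92 mm from the pot's axis along its x axis, 96 mm above its underside.
- plug_top (a point): Centre of the top of the vent plug's head, on the pot's axis: blackened steel disc 24 mm across, 6 mm thick, on a 12 mm stem that slides in the lid. Head top is 16 mm above the lid's top at plug joint 0 and 6 mm when home.
- plug (a joint): How far the vent plug is pressed into the lid, m: 0 = up, 0.010 = fully home, head on the lid. Starts at 0 to 0.002. Takes about 4 N, less than the lid, and stays where it is left.
- mug: White ceramic tea mug, 80 mm across, 90 mm high, standing on the shelf; origin at the centre of its underside. Bystander.
- snap_gauge: Blackened steel snap gauge lying flat, a U 100 x 82 x 14 mm; origin on its underside, 9 mm from the U's middle. Bystander.
- thread_ring: Brass thread ring lying flat, 68 mm outside, 36 mm bore, 18 mm high; origin at the centre of its underside. Bystander.

How it is judged:
On the way, in this order (a step that is already met when the one before it is completed fails the run):
1. the lid is pressed home, within 1.8 mm of its stop, with the vent plug still up (value of joint lid above 0.0122 m and value of joint plug below 0.006 m), for 0.2 s.
2. the collar's lever stands at the locked mark, within 0.12 rad, with the lid home and the vent plug still up (all of step 1 and value of joint collar between 1.28 and 1.52 rad), for 0.2 s.
3. the vent plug is pressed home, within 1.8 mm of its stop (value of joint plug above 0.0082 m), for 0.2 s.
At the end, for the whole second after the job is handed in: The lid and the vent plug are both within 1.8 mm of fully home and the collar's lever is within 0.12 rad of the locked mark (value of joint lid above 0.0122 m and value of joint plug above 0.0082 m and value of joint collar between 1.28 and 1.52 rad); the robot touches nothing.
It fails at once if the mug is shifted by more than 30 mm or tipped (distance of mug from where it was at the start of the episode above 0.03 m or angle between mug's own z axis and vertical above 0.4 rad).
It fails at once if the snap gauge is shifted by more than 30 mm (distance of snap_gauge from where it was at the start of the episode above 0.03 m).
It fails at once if the brass ring is shifted by more than 30 mm (distance of thread_ring from where it was at the start of the episode above 0.03 m).
It also fails if it takes over 56 s, if anything falls off the work surface, if the arm or the gripper's body presses on something with over 40 N, if the wrist force passes 120 N, or if a joint passes its speed limit or range.

### The arm

A 6-joint arm with a two-finger parallel gripper is mounted at the origin on the work surface. World frame = base frame: x ahead of the robot, y to its left, z up, the work surface at z = 0. Lengths are in m, angles in rad, forces in N, time in s.
With the tool pointing down it reaches from about 0.35 to 0.975 m from the base axis. Payload 4.9 kg.
Tool frame: the origin (TCP) lies at the very end of the fingers, on their centre line; the grasp point (between the pads) lies 19 mm behind it; z points along the fingers, y is the line along which they close (so a half turn about z gives the same grasp; the last joint's range is limited). The gripper opens to 85 mm and grips with 20 to 120 N. Pads are 22 mm wide; open, the fingers measure 114 mm over their backs; the gripper's body (76 mm by 85 mm) begins 54 mm behind the grasp point. The pads swing forward as they close: fully open they stand 13 mm farther back than shut.
Start: joints at [1.006, 0.053, 1.613, -0, 1.476, -0.119], TCP at [0.269, 0.564, 0.231] pointing down, gripper open.
Joint ranges: [-3.01, 3.01], [-1.01, 2.22], [0.06, 2.58], [-1.02, 4.17], [0.09, 2.62], [-3.14, 3.14]. Speed limits (rad/s): [2.57, 2.57, 3.14, 3.14, 3.14, 3.14].

### API

Orientations are given as a unit quaternion [w, x, y, z].
In Python, from plant import monitor, vision, manip gives the robot as it stands. The module is installed in compiled form; this text tells all that it offers.
- The arm moves only by the tool arm_command, never from a script. Its argument "rows" is a list of rows, each a list of 3 entries, a list of its own where there are three numbers: the finger opening in mm, from 0 to 85.4, then the shift along the world's x, y, z in units of 30 cm (1.0 is 30 cm), then the turn, a rotation vector about the world's x, y, z in units of pi/2 rad (1.0 is pi/2 rad). In form: [[claw, [x, y, z], [wx, wy, wz]], ...]. A call has 1 to 12 rows; each row is the pose to reach, as a shift and turn from the pose commanded when the call began; what a row does not reach only later rows make up. A row lasts 1/12 s, in which the tool goes at most 41.7 mm and 7.16 degrees, less where a joint would pass 70% of its speed; a pose out of reach is approached as far as the arm can. A call with a number of a shift or a turn outside -1 to 1 is refused whole. A call with a gripper value outside its range is refused whole. The fingers move at their own pace and stop on an object; the grip force is fixed at half the most. Time passes only in rows, so rows that repeat a pose let the fingers close. It gives the time, the measured TCP pose, the force, the opening and the grip force at its end, in the units of the state.
- monitor.state(): the state, without advancing time (a new reading comes with each control period).
- vision.grab_frame(name): name is "side" or "top"; returns a dict with "color" (384x512x3 uint8, red, green, blue), "z_map" (384x512 float32, m along the optical axis (not along the pixel's ray), 0 where there is no reading), "mtx" (3x3 intrinsics, pixels), "k1" (the pictures are not rectified: a ray, as slopes to the right and down, at radius r is drawn at 1 + k1 r^2 times it, then the intrinsics apply), "R" (3x3) and "t" (3): a world point X has camera coordinates R X + t. Camera axes: x right, y down, z forward; pixel columns grow to the right and rows downward; lengths in m; the calibration is good to about 2 mm. A picture is of the moment at which its call begins.
- manip.job_done(): hands the job in; it is judged then, once.
The state is a dict: "time": time; "joint_pos": joint angles; "joint_vel": joint speeds; "joint_efforts": joint torques, N m; "tool_pos": TCP position; "tool_rot": TCP orientation; "contact_force": force on the tool from outside, world axes, zero at the start; "ft_torque": the same for the moment, N m; "gripper_width": opening from 0.0 (shut) to 1.0 (fully open); "grasp_force": force on a finger pad.
Only numpy, scipy, OpenCV 4.12 (cv2) and the standard library are available. Lean on these libraries where they do the work, as an engineer would, in place of code of your own. Each camera call takes 0.05 s, during which the arm holds its last target. There are 200 camera calls.

## Working session

There is one attempt and no reset: what is moved stays moved. The work goes in short steps, Python scripts to look and compute and a tool call to move; the robot and the scene stay as the last step left them, time stands still between calls to the robot, and variables do not carry over. Pictures are saved under pics/ and viewed, at most 10 in all, crops included, and the job is handed in when it is done.

Besides the shell and the picture viewer there is one more tool, called as name(argument=value, ...) on one line, values as JSON. arm_command: Moves the arm, as the interface text tells. Shifts and turns lie within -1 to 1; 1 stands for 30 cm of shift or pi/2 rad of turn. Its arguments: {"type":"object","properties":{"rows":{"type":"array"}},"required":["rows"]}

```bash
mkdir -p pics; cat > h.py <<'E'
import numpy as np, cv2, pickle
from plant import monitor, vision, manip
def grab(n,fn=None):
    f=vision.grab_frame(n)
    if fn: cv2.imwrite('pics/'+fn,cv2.cvtColor(f['color'],cv2.COLOR_RGB2BGR)); pickle.dump(f,open('pics/'+fn+'.pkl','wb'))
    return f
def rays(f,uv):
    uv=np.atleast_2d(np.asarray(uv,float)); K=f['mtx']
    d=np.stack([(uv[:,0]-K[0,2])/K[0,0],(uv[:,1]-K[1,2])/K[1,1]],1)
    s=d.copy()
    for _ in range(20): s=d/(1+f['k1']*(s**2).sum(1,keepdims=True))
    return np.c_[s,np.ones(len(s))]
def plane(f,uv,z):
    R,t=f['R'],f['t']; c=-R.T@t; w=rays(f,uv)@R
    return c+w*((z-c[2])/w[:,2])[:,None]
def cloud(f):
    h,w=f['z_map'].shape; v,u=np.mgrid[:h,:w]
    P=rays(f,np.c_[u.ravel(),v.ravel()])*f['z_map'].reshape(-1,1)
    return ((P-f['t'])@f['R']).reshape(h,w,3)
E
python3 -c "
from h import *
a=grab('top','t0.png');b=grab('side','s0.png');s=monitor.state();print(s)
for f in(a,b):print(-f['R'].T@f['t'],f['R'][2])"
```

```text
{'time': 0.1, 'joint_pos': array([ 1.00600152e+00,  5.33420833e-02,  1.61414746e+00, -2.42572011e-05,
        1.47599802e+00, -1.18980821e-01]), 'joint_vel': array([ 0.00147483,  0.00183159, -0.00308843,  0.00140192, -0.00112413,
        0.00158539]), 'joint_efforts': array([ 6.04145316e-05, -3.94904029e+01, -3.71363676e+01, -1.39374406e-04,
        3.92893940e-03,  2.43982311e-05]), 'tool_pos': array([0.26918831, 0.56343843, 0.2301597 ]), 'tool_rot': array([-3.06275118e-04,  2.21064396e-01,  9.75258753e-01, -8.96666509e-04]), 'contact_force': array([0.38825033, 0.09592739, 0.37080809]), 'ft_torque': array([-0.04816123, -0.0418822 ,  0.03821946]), 'grasp_force': 0.0, 'gripper_width': 1.0016558708940642}
[0.50475048 0.00264053 1.31258127] [ 0.05555656  0.01593691 -0.99832834]
[-0.00433176 -0.75245558  0.66290067] [ 0.54257962  0.68614694 -0.4845717 ]
```

View pics/t0.png

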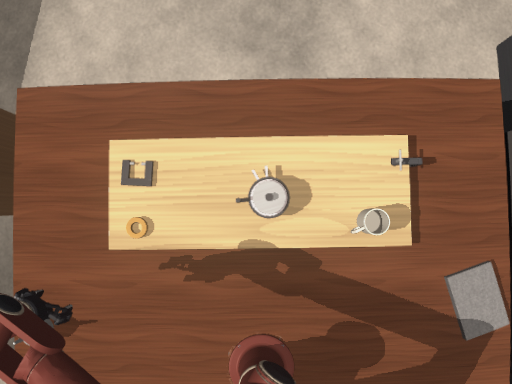

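View pics/s0.png

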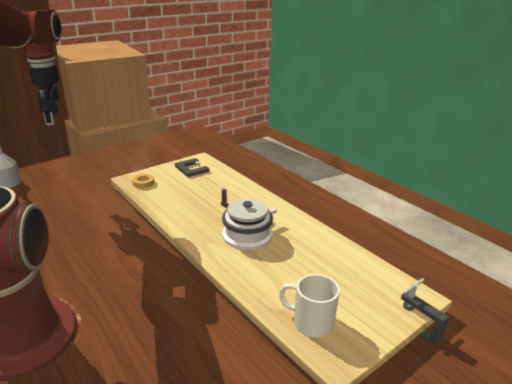

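The top view shows the pot at about (269,197), the lever post at (240,200) on its left, and prong tips at (254,174) and (267,169). The mug, gauge and ring are well away from it. Next I'll measure.

```bash
python3 -c "
from h import *
import pickle
a=pickle.load(open('pics/t0.png.pkl','rb'));b=pickle.load(open('pics/s0.png.pkl','rb'))
I=cv2.imread('pics/t0.png')[150:230,220:310];J=cv2.imread('pics/s0.png')[180:250,210:290]
I=cv2.resize(I,(720,640)[:2],interpolation=cv2.INTER_CUBIC)[:600];J=cv2.resize(J,(640,560),interpolation=cv2.INTER_CUBIC)
cv2.imwrite('pics/t0c.png',I);cv2.imwrite('pics/s0c.png',J)
A=cloud(a)
print(np.round(A[176:218:3,236:294:4,2]*1000).astype(int))
B=cloud(b);m=(np.hypot(B[...,0]-.45,B[...,1]+.02)<.2)
for zz in range(30,150,4):
  q=m&(abs(B[...,2]*1000-zz-2)<2); print(zz,q.sum(),end='; ')
print(A[197,269],B[210,248],B[195,224])
"
```

```text
[[ 40  40  38  44  39  85  40  42  97  37  37  42  36  39  40]
 [ 39  40  39  40  41  39  98  89 104  97  99  40  43  43  35]
 [ 46  37  39  39  39 100 103 126 121 123 119  92  40  41  43]
 [ 38  39  43  40 102 100 121 124 121 123 123 122  93  38  43]
 [ 37  38  41  41 101 116 120 118 120 118 121 122  99  45  41]
 [ 40  42  43  44  98 122 120 118 120 120 123 120 123  98  39]
 [ 38  38  40  39 100 124 121 122 137 134 119 121 121  98  42]
 [ 37  43  39  95  97 122 122 119 137 137 123 120 120 101  39]
 [135 137  96  98  95 123 123 123 132 119 122 125 121 102  42]
 [ 39  38  36  44 105 122 119 122 119 124 124 119 119  97  42]
 [ 42  39  39  39 100 124 118 122 123 120 123 121 104  40  39]
 [ 38  37  37  40  98  99 123 119 121 122 124 119  96  38  43]
 [ 36  37  44  38  39 100 101 125 124 121 104 100  41  42  40]
 [ 38  39  40  39  42  44  97  95 100  53  99  43  37  40  42]]
30 105; 34 1631; 38 4689; 42 94; 46 118; 50 160; 54 68; 58 53; 62 60; 66 60; 70 59; 74 59; 78 39; 82 10; 86 64; 90 90; 94 240; 98 230; 102 54; 106 32; 110 51; 114 74; 118 591; 122 18; 126 13; 130 28; 134 40; 138 0; 142 0; 146 0; [ 0.54808921 -0.03111829  0.13084434] [ 0.54592437 -0.04214483  0.12124048] [0.54182357 0.05517824 0.12091971]
```

View pics/t0c.png

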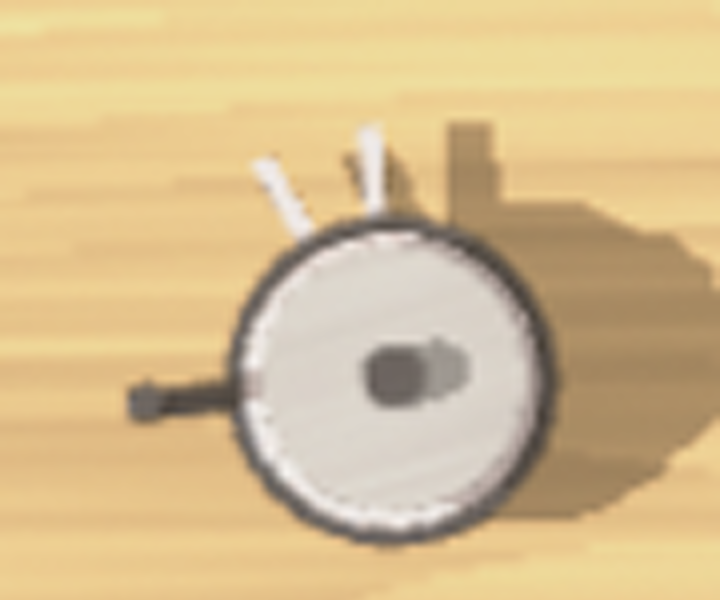

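View pics/s0c.png

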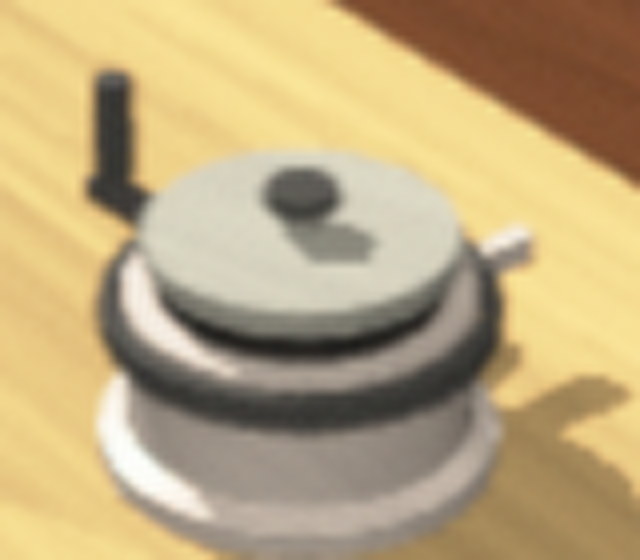

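The crops put the plug head at crop (396,375), the collar centre at (394,381), the post top at (146,402) and the prong tips at (264,165) and (370,130). The lid stands proud with its top at about z 0.121, and the plug is up.

```bash
python3 -c "
from h import *
import pickle
a=pickle.load(open('pics/t0.png.pkl','rb'));b=pickle.load(open('pics/s0.png.pkl','rb'))
T=lambda u,v,z:plane(a,[220+(u+.5)/8-.5,150+(v+.5)/8-.5],z)[0]
S=lambda u,v,z:plane(b,[210+(u+.5)/8-.5,180+(v+.5)/8-.5],z)[0]
for n,z in(('T',0),):
  A=cloud(a);q=A[180:215,250:290].reshape(-1,3);q=q[(q[:,2]>.114)&(q[:,2]<.127)];print('lid z',q[:,2].mean(),q.mean(0),len(q))
  B=cloud(b);q=B[198:222,228:268].reshape(-1,3);q=q[(q[:,2]>.113)&(q[:,2]<.124)];print('lid z side',np.median(q[:,2]))
c=T(394,381,.098);p=T(146,402,.136);print('collar c',c,'plug',T(396,375,.136),'post',p)
print('side: plug',S(301,190,.136),'post',S(113,78,.136),'lid',S(302,232,.121))
m=[T(264,165,.08),T(370,130,.08)];print(m)
an=lambda x:np.arctan2(x[1]-c[1],x[0]-c[0])
print(an(m[0]),an(m[1]),an(p),np.hypot(*(p-c)[:2]),[np.hypot(*(x-c)[:2]) for x in m])
"
```

```text
lid z 0.1212107179777889 [ 0.54958845 -0.03137525  0.12121072] 805
lid z side 0.11966526532844747
collar c [ 0.54873111 -0.03147444  0.098     ] plug [ 0.54955997 -0.03118593  0.136     ] post [0.54110281 0.06135029 0.136     ]
side: plug [ 0.54854154 -0.03518314  0.136     ] post [0.54316247 0.05811613 0.136     ] lid [ 0.54896463 -0.03538373  0.121     ]
[array([0.63419337, 0.01696682, 0.08      ]), array([ 0.64714359, -0.02446056,  0.08      ])]
0.515660963720375 0.07114993963006108 1.652791668298548 0.09313764288385504 [np.float64(0.09823621706119505), np.float64(0.09866210637563722)]
```

arm_command(rows=[[0, [0.53, -1.0, 0], [0, 0, -0.665]], [0, [0.53, -1.0, 0], [0, 0, -0.665]], [0, [0.53, -1.0, 0], [0, 0, -0.665]], [0, [0.53, -1.0, 0], [0, 0, -0.665]], [0, [0.53, -1.0, 0], [0, 0, -0.665]], [0, [0.53, -1.0, 0], [0, 0, -0.665]], [0, [0.53, -1.0, 0], [0, 0, -0.665]], [0, [0.53, -1.0, 0], [0, 0, -0.665]], [0, [0.53, -1.0, 0], [0, 0, -0.665]], [0, [0.53, -1.0, 0], [0, 0, -0.665]], [0, [0.53, -1.0, 0], [0, 0, -0.665]]])

```text
time: 1.02
tool_pos: [0.4284, 0.2636, 0.2309]
tool_rot: [-0.0, 0.678, 0.735, -0.0]
contact_force: [-0.1, 1.0, 0.1]
gripper_width: 0.0
grasp_force: 0.0
```

arm_command(rows=[[0, [0.41, -1.0, -0.1], [0, 0, 0]], [0, [0.41, -1.0, -0.1], [0, 0, 0]], [0, [0.41, -1.0, -0.1], [0, 0, 0]], [0, [0.41, -1.0, -0.1], [0, 0, 0]], [0, [0.41, -1.0, -0.1], [0, 0, 0]], [0, [0.41, -1.0, -0.1], [0, 0, 0]], [0, [0.41, -1.0, -0.1], [0, 0, 0]], [0, [0.41, -1.0, -0.1], [0, 0, 0]], [0, [0.41, -1.0, -0.1], [0, 0, 0]], [0, [0.41, -1.0, -0.1], [0, 0, 0]]])

```text
time: 1.85
tool_pos: [0.5517, -0.0359, 0.2005]
tool_rot: [-0.001, 0.678, 0.735, -0.0]
contact_force: [0.0, 1.2, -0.1]
gripper_width: -0.002
grasp_force: 0.0
```

arm_command(rows=[[0, [0, -0.09, 0], [0, 0, 0]], [0, [0, -0.09, -0.1], [0, 0, 0]], [0, [0, -0.09, -0.2], [0, 0, 0]], [0, [0, -0.09, -0.22], [0, 0, 0]], [0, [0, -0.09, -0.22], [0, 0, 0]]])

```text
time: 2.27
tool_pos: [0.5492, -0.0606, 0.1323]
tool_rot: [-0.003, 0.677, 0.736, -0.001]
contact_force: [-0.0, -0.2, -0.4]
gripper_width: -0.002
grasp_force: 0.0
```

arm_command(rows=[[0, [0, -0.01, -0.02], [0, 0, 0]], [0, [0, -0.01, -0.03], [0, 0, 0]], [0, [0, -0.01, -0.04], [0, 0, 0]], [0, [0, -0.01, -0.05], [0, 0, 0]], [0, [0, -0.01, -0.06], [0, 0, 0]], [0, [0, -0.01, -0.06], [0, 0, 0]]])

```text
time: 2.77
tool_pos: [0.5523, -0.0661, 0.1186]
tool_rot: [0.001, 0.678, 0.735, 0.001]
contact_force: [-0.1, 0.0, 3.6]
gripper_width: 0.002
grasp_force: 1.5
```

arm_command(rows=[[0, [0, 0, -0.01], [0, 0, 0]], [0, [0, 0, -0.02], [0, 0, 0]], [0, [0, 0, -0.025], [0, 0, 0]], [0, [0, 0, -0.025], [0, 0, 0]]])

```text
time: 3.1
tool_pos: [0.5524, -0.0661, 0.1115]
tool_rot: [0.001, 0.678, 0.735, 0.001]
contact_force: [-1.5, 0.9, 5.2]
gripper_width: 0.002
grasp_force: 2.6
```

arm_command(rows=[[0, [0, 0, -0.005], [0, 0, 0]], [0, [0, 0, -0.01], [0, 0, 0]], [0, [0, 0, -0.01], [0, 0, 0]]])

```text
time: 3.35
tool_pos: [0.5524, -0.0661, 0.1099]
tool_rot: [0.0, 0.678, 0.735, 0.001]
contact_force: [-6.0, 2.3, 12.9]
gripper_width: -0.001
grasp_force: 6.4
```

arm_command(rows=[[0, [0, 0, -0.005], [0, 0, 0]], [0, [0, 0, -0.01], [0, 0, 0]], [0, [0, 0, -0.01], [0, 0, 0]]])

```text
time: 3.6
tool_pos: [0.5526, -0.0661, 0.1098]
tool_rot: [0.0, 0.678, 0.735, 0.0]
contact_force: [-12.5, 3.5, 26.4]
gripper_width: 0.003
grasp_force: 13.1
```

arm_command(rows=[[0, [0, 0, 0.1], [0, 0, 0]], [0, [0, 0, 0.2], [0, 0, 0]], [0, [0, 0, 0.33], [0, 0, 0]], [0, [0, 0, 0.33], [0, 0, 0]], [34, [-0.035, -0.4, 0.33], [0, 0, 0]], [34, [-0.035, -0.4, 0.33], [0, 0, 0]], [34, [-0.035, -0.4, 0.33], [0, 0, 0]], [34, [-0.035, -0.4, 0.33], [0, 0, 0]], [34, [-0.035, -0.4, 0.33], [0, 0, 0]]])

```text
time: 4.35
tool_pos: [0.5408, -0.1878, 0.2028]
tool_rot: [0.0, 0.679, 0.734, 0.0]
contact_force: [-0.3, -0.0, 0.3]
gripper_width: 0.402
grasp_force: 0.0
```

```bash
python3 -c "
from h import *
f=grab('top','t1.png');g=grab('side','s1.png')
A=cloud(f);q=A[180:215,250:290].reshape(-1,3);k=q[(q[:,2]>.104)&(q[:,2]<.117)];print('lid z',k[:,2].mean(),len(k));k=q[(q[:,2]>.118)&(q[:,2]<.14)];print('plug',np.median(k,0),len(k))
B=cloud(g);q=B[190:240,228:275].reshape(-1,3);k=q[(q[:,2]>.105)&(q[:,2]<.115)];print(np.median(k[:,2]),len(k));k=q[(q[:,2]>.117)&(q[:,2]<.14)];print(k[:,2].max(),np.median(k,0),len(k))
print(monitor.state()['tool_pos'])
a=cv2.resize(cv2.imread('pics/t1.png')[150:230,220:310],(450,400),interpolation=2);b=cv2.resize(cv2.imread('pics/s1.png')[180:250,210:270],(343,400),interpolation=2)
cv2.imwrite('pics/c1.png',np.hstack([a,b]))"
```

```text
lid z 0.11037578155438971 805
plug [ 0.54980245 -0.0313062   0.12507538] 48
0.10877071653508502 641
0.1260600717554121 [ 0.54872636 -0.0349852   0.1235767 ] 53
[ 0.54096465 -0.18577265  0.20261557]
```

View pics/c1.png

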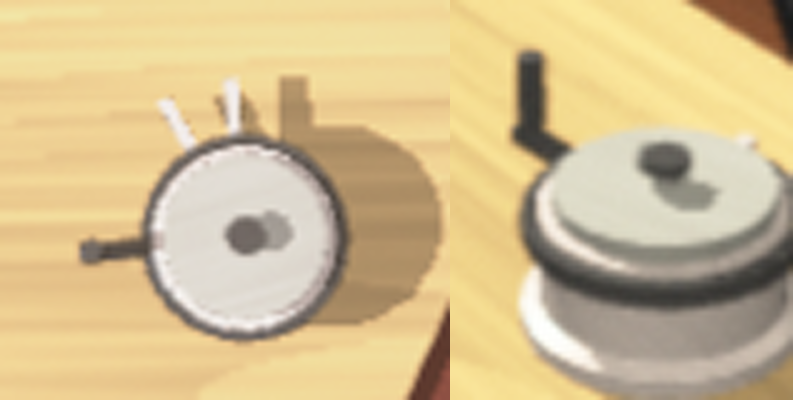

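The lid is home (top at z 0.110), the plug is still up about 15 mm above it, and the lever post hasn't moved (left crop, (91,251)). Next I'll straddle the post.

arm_command(rows=[[36, [0.005, 0.823, 0], [0, 0, 0]], [36, [0.005, 0.823, 0], [0, 0, 0]], [36, [0.005, 0.823, 0], [0, 0, 0]], [36, [0.005, 0.823, 0], [0, 0, 0]], [36, [0.005, 0.823, 0], [0, 0, 0]], [36, [0.005, 0.823, 0], [0, 0, 0]], [36, [0.005, 0.823, 0], [0, 0, 0]], [36, [0.005, 0.823, 0], [0, 0, 0]], [36, [0.005, 0.823, 0], [0, 0, 0]]])

```text
time: 5.2
tool_pos: [0.5422, 0.0617, 0.2028]
tool_rot: [0.0, 0.677, 0.736, -0.0]
contact_force: [-0.6, -0.1, 0.8]
gripper_width: 0.426
grasp_force: 0.0
```

arm_command(rows=[[36, [0, 0, -0.06], [0, 0, 0]], [36, [0, 0, -0.12], [0, 0, 0]], [36, [0, 0, -0.18], [0, 0, 0]], [36, [0, 0, -0.24], [0, 0, 0]], [36, [0, 0, -0.3], [0, 0, 0]], [36, [0, 0, -0.32], [0, 0, 0]], [36, [0, 0, -0.32], [0, 0, 0]]])

```text
time: 5.78
tool_pos: [0.541, 0.0598, 0.1046]
tool_rot: [-0.002, 0.679, 0.734, -0.001]
contact_force: [-0.7, 0.4, 0.2]
gripper_width: 0.423
grasp_force: 0.0
```

```bash
python3 -c "
import numpy as np
c=np.array([.549,-.033]);p0=np.array([.542,.0605]);r=.093;a0=1.65
for k in range(1,25):
  th=a0-1.38*k/24; p=c+r*np.array([np.cos(th),np.sin(th)])
  b=p0 if k<=12 else ph
  print(k,np.round((p-b)/.3,3).tolist(),round(-1.38*((k-1)%12+1)/24/(np.pi/2),3))
  if k==12: ph=p
"
```

```text
1 [0.017, -0.002] -0.037
2 [0.034, -0.002] -0.073
3 [0.052, -0.003] -0.11
4 [0.07, -0.005] -0.146
5 [0.087, -0.008] -0.183
6 [0.105, -0.013] -0.22
7 [0.122, -0.018] -0.256
8 [0.139, -0.024] -0.293
9 [0.155, -0.031] -0.329
10 [0.171, -0.039] -0.366
11 [0.186, -0.048] -0.403
12 [0.201, -0.058] -0.439
13 [0.014, -0.011] -0.037
14 [0.028, -0.022] -0.073
15 [0.041, -0.034] -0.11
16 [0.053, -0.047] -0.146
17 [0.065, -0.061] -0.183
18 [0.075, -0.075] -0.22
19 [0.085, -0.09] -0.256
20 [0.094, -0.105] -0.293
21 [0.102, -0.121] -0.329
22 [0.11, -0.138] -0.366
23 [0.116, -0.154] -0.403
24 [0.121, -0.171] -0.439
```

arm_command(rows=[[18, [0, 0, 0], [0, 0, 0]], [18, [0, 0, 0], [0, 0, 0]], [18, [0, 0, 0], [0, 0, 0]], [18, [0, 0, 0], [0, 0, 0]], [18, [0, 0, 0], [0, 0, 0]]])

```text
time: 6.2
tool_pos: [0.543, 0.0608, 0.1078]
tool_rot: [0.001, 0.678, 0.735, 0.001]
contact_force: [-0.8, -0.0, 0.6]
gripper_width: 0.214
grasp_force: 0.0
```

arm_command(rows=[[18, [0.017, -0.002, 0], [0, 0, -0.037]], [18, [0.034, -0.002, 0], [0, 0, -0.073]], [18, [0.052, -0.003, 0], [0, 0, -0.11]], [18, [0.07, -0.005, 0], [0, 0, -0.146]], [18, [0.087, -0.008, 0], [0, 0, -0.183]], [18, [0.105, -0.013, 0], [0, 0, -0.22]], [18, [0.122, -0.018, 0], [0, 0, -0.256]], [18, [0.139, -0.024, 0], [0, 0, -0.293]], [18, [0.155, -0.031, 0], [0, 0, -0.329]], [18, [0.171, -0.039, 0], [0, 0, -0.366]], [18, [0.186, -0.048, 0], [0, 0, -0.403]], [18, [0.201, -0.058, 0], [0, 0, -0.439]]])

```text
time: 7.2
tool_pos: [0.6026, 0.0442, 0.1072]
tool_rot: [-0.001, 0.887, 0.461, -0.0]
contact_force: [-2.3, 2.9, 1.4]
gripper_width: 0.213
grasp_force: 1.6
```

arm_command(rows=[[18, [0.014, -0.011, 0], [0, 0, -0.037]], [18, [0.028, -0.022, 0], [0, 0, -0.073]], [18, [0.041, -0.034, 0], [0, 0, -0.11]], [18, [0.053, -0.047, 0], [0, 0, -0.146]], [18, [0.065, -0.061, 0], [0, 0, -0.183]], [18, [0.075, -0.075, 0], [0, 0, -0.22]], [18, [0.085, -0.09, 0], [0, 0, -0.256]], [18, [0.094, -0.105, 0], [0, 0, -0.293]], [18, [0.102, -0.121, 0], [0, 0, -0.329]], [18, [0.11, -0.138, 0], [0, 0, -0.366]], [18, [0.116, -0.154, 0], [0, 0, -0.403]], [18, [0.121, -0.171, 0], [0, 0, -0.439]]])

```text
time: 8.2
tool_pos: [0.6387, -0.0072, 0.1071]
tool_rot: [-0.001, 0.991, 0.134, -0.001]
contact_force: [-3.0, 1.6, 1.0]
gripper_width: 0.212
grasp_force: 1.5
```

arm_command(rows=[[18, [0, 0, 0], [0, 0, 0]], [18, [0, 0, 0], [0, 0, 0]], [18, [0, 0, 0], [0, 0, 0]]])

```text
time: 8.45
tool_pos: [0.6392, -0.0079, 0.1069]
tool_rot: [0.0, 0.991, 0.136, 0.0]
contact_force: [-0.5, -0.2, 0.1]
gripper_width: 0.211
grasp_force: 0.0
```

arm_command(rows=[[34, [0, 0, 0], [0, 0, 0]], [34, [0, 0, 0], [0, 0, 0]], [34, [0, 0, 0], [0, 0, 0]], [34, [0, 0, 0.1], [0, 0, 0]], [34, [0, 0, 0.2], [0, 0, 0]], [34, [0, 0, 0.33], [0, 0, 0]], [34, [0, 0, 0.33], [0, 0, 0]], [0, [0, 0.5, 0.33], [0, 0, 0]], [0, [0, 0.5, 0.33], [0, 0, 0]], [0, [0, 0.5, 0.33], [0, 0, 0]], [0, [0, 0.5, 0.33], [0, 0, 0]], [0, [0, 0.5, 0.33], [0, 0, 0]]])

```text
time: 9.45
tool_pos: [0.6386, 0.147, 0.2058]
tool_rot: [-0.001, 0.99, 0.138, 0.0]
contact_force: [0.6, 0.2, 1.2]
gripper_width: -0.001
grasp_force: 0.0
```

```bash
python3 -c "
from h import *
f=grab('top','t2.png');g=grab('side','s2.png')
A=cloud(f);q=A[150:200,235:300].reshape(-1,3);k=q[(q[:,2]>.126)&(q[:,2]<.15)&(q[:,0]>.6)];print('post',np.median(k,0),len(k))
q=A[180:215,250:290].reshape(-1,3);k=q[(q[:,2]>.118)&(q[:,2]<.14)&(q[:,0]<.6)];print('plug',np.median(k,0),len(k))
print(monitor.state()['tool_pos'])
a=cv2.resize(cv2.imread('pics/t2.png')[150:230,220:310],(450,400),interpolation=2);b=cv2.resize(cv2.imread('pics/s2.png')[180:250,210:270],(343,400),interpolation=2)
cv2.imwrite('pics/c2.png',np.hstack([a,b]))"
```

```text
post [ 0.63753251 -0.00882189  0.13591196] 17
plug [ 0.55111178 -0.03130779  0.12517997] 47
[0.63893955 0.14292855 0.2056897 ]
```

View pics/c2.png

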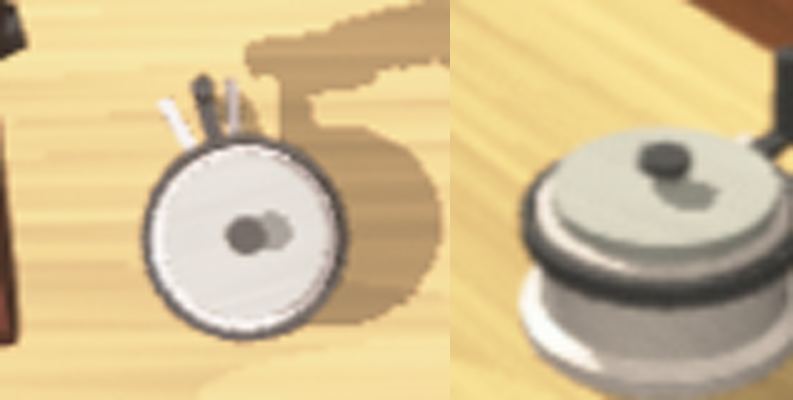

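The post, at crop (203,85), stands between the prongs, whose tips are at (165,102) and (232,82). I'll check its angle precisely.

```bash
python3 -c "
from h import *
import pickle
a=pickle.load(open('pics/t0.png.pkl','rb'));f=pickle.load(open('pics/t2.png.pkl','rb'))
v,u=np.mgrid[165:200,245:280];uv=np.c_[u.ravel(),v.ravel()]
c=np.array([.5490,-.0315])
def go(f,z,r0,r1,lo,hi,w):
  P=plane(f,uv,z)[:,:2]-c;r=np.hypot(*P.T);th=np.arctan2(P[:,1],P[:,0])
  I=f['color'][165:200,245:280].reshape(-1,3).astype(int)
  m=(r>r0)&(r<r1)&(th>lo)&(th<hi)
  k=m&w(I);print(k.sum(),th[k].mean())
wh=lambda I:(I[:,0]-I[:,2]<60)&(I[:,2]>135)
go(a,.082,.072,.1,.25,.8,wh);go(a,.082,.072,.1,-.2,.25,wh)
dk=lambda I:I.max(1)<110
go(f,.096,.068,.082,0,.6,dk);go(f,.136,.084,.099,0,.6,dk)
"
```

```text
26 0.5190945693110632
27 0.08007422251233613
0 nan
3 0.301734059701313<string>:11: RuntimeWarning: Mean of empty slice.
  ret = ret.dtype.type(ret / rcount)
```

```bash
python3 -c "
from h import *
import pickle
f=pickle.load(open('pics/t2.png.pkl','rb'))
v,u=np.mgrid[160:200,245:280];uv=np.c_[u.ravel(),v.ravel()]
I=f['color'][160:200,245:280].reshape(-1,3).astype(int)
c=np.array([.5490,-.0315])
for z,r0,r1 in((.096,.067,.082),(.136,.083,.101)):
  P=plane(f,uv,z)[:,:2]-c;r=np.hypot(*P.T);th=np.arctan2(P[:,1],P[:,0])
  for T in(90,110,130):
    k=(r>r0)&(r<r1)&(abs(th-.28)<.2)&(I[:,0]<T);print(z,T,k.sum(),th[k].mean() if k.any() else 0, r[k].mean() if k.any() else 0)
"
```

```text
0.096 90 0 0 0
0.096 110 0 0 0
0.096 130 13 0.2837033938735351 0.07404139470694161
0.136 90 1 0.3131715257061002 0.0835479857015701
0.136 110 4 0.30459342620250984 0.0856904411294824
0.136 130 14 0.2848824933401646 0.08973397768249691
```

The lever is at 0.284 rad and the mark at 0.300, so it's well within tolerance. Now the plug.

arm_command(rows=[[0, [-0.3, -0.59, 0], [0, 0, 0]], [0, [-0.3, -0.59, 0], [0, 0, 0]], [0, [-0.3, -0.59, 0], [0, 0, 0]], [0, [-0.3, -0.59, 0], [0, 0, 0]], [0, [-0.3, -0.59, 0], [0, 0, 0]], [0, [-0.3, -0.59, 0], [0, 0, 0]], [0, [-0.3, -0.59, 0], [0, 0, 0]], [0, [-0.3, -0.59, -0.1], [0, 0, 0]], [0, [-0.3, -0.59, -0.2], [0, 0, 0]], [0, [-0.3, -0.59, -0.24], [0, 0, 0]], [0, [-0.3, -0.59, -0.24], [0, 0, 0]]])

```text
time: 10.47
tool_pos: [0.5465, -0.0342, 0.1295]
tool_rot: [-0.001, 0.991, 0.136, -0.004]
contact_force: [-0.2, -0.6, -0.3]
gripper_width: 0.002
grasp_force: 0.0
```

arm_command(rows=[[0, [0, 0, -0.01], [0, 0, 0]], [0, [0, 0, -0.02], [0, 0, 0]], [0, [0, 0, -0.03], [0, 0, 0]], [0, [0, 0, -0.04], [0, 0, 0]], [0, [0, 0, -0.05], [0, 0, 0]], [0, [0, 0, -0.05], [0, 0, 0]]])

```text
time: 10.97
tool_pos: [0.5502, -0.035, 0.1198]
tool_rot: [0.0, 0.991, 0.136, 0.002]
contact_force: [1.8, 0.8, 2.3]
gripper_width: -0.0
grasp_force: 1.1
```

arm_command(rows=[[0, [0, 0, -0.01], [0, 0, 0]], [0, [0, 0, -0.015], [0, 0, 0]], [0, [0, 0, -0.02], [0, 0, 0]], [0, [0, 0, -0.025], [0, 0, 0]], [0, [0, 0, -0.025], [0, 0, 0]]])

```text
time: 11.38
tool_pos: [0.5504, -0.0351, 0.1158]
tool_rot: [0.0, 0.991, 0.136, 0.001]
contact_force: [-7.6, 2.0, 20.8]
gripper_width: 0.002
grasp_force: 10.4
```

Firm stop at z 0.116. I'll hold briefly, then lift off and check.

arm_command(rows=[[0, [0, 0, -0.005], [0, 0, 0]], [0, [0, 0, -0.005], [0, 0, 0]], [0, [0, 0, 0.1], [0, 0, 0]], [0, [0, 0, 0.2], [0, 0, 0]], [0, [0, 0, 0.3], [0, 0, 0]], [0, [0, 0, 0.3], [0, 0, 0]], [0, [0, 0.6, 0.3], [0, 0, 0]], [0, [0, 0.6, 0.3], [0, 0, 0]], [0, [0, 0.6, 0.3], [0, 0, 0]], [0, [0, 0.6, 0.3], [0, 0, 0]], [0, [0, 0.6, 0.3], [0, 0, 0]], [0, [0, 0.6, 0.3], [0, 0, 0]]])

```text
time: 12.38
tool_pos: [0.548, 0.1478, 0.2]
tool_rot: [-0.0, 0.99, 0.138, -0.001]
contact_force: [0.5, 0.3, 0.6]
gripper_width: 0.001
grasp_force: 0.0
```

```bash
python3 -c "
from h import *
f=grab('top','t3.png');s=monitor.state();print(s['tool_pos'],s['contact_force'])
A=cloud(f);P=A.reshape(-1,3);r=np.hypot(P[:,0]-.549,P[:,1]+.0315)
print('plug',P[r<.009][:,2].mean(),'lid',P[(r>.018)&(r<.045)][:,2].mean())
g=pickle.load(open('pics/t2.png.pkl','rb'));d=cv2.absdiff(f['color'],g['color'])[160:185,245:280];print(d.max())
k=P[(P[:,2]>.126)&(P[:,2]<.15)&(r<.11)&(P[:,0]>.6)];print('post',np.median(k,0))
"
```

```text
[0.54831041 0.14593576 0.20004996] [ 0.39209864 -0.95988091 -0.53988455]
plug 0.11585715477259596 lid 0.11024157131480156
70
post [ 0.6376805  -0.00742355  0.13448816]
```

The plug is at 0.116, the lid at 0.110 and the post is on the mark. Handing in.

```bash
python3 -c "
from h import *
print(manip.job_done())"
```

```text
the job is handed in; nothing more can be done
None
```

I sealed the pot in the required order and handed the job in (no verdict came back): the lid is fully home, the collar lever is about 0.02 rad from the locked mark, the vent plug is fully home, and I never went near the mug, snap gauge or brass ring.

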